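Pop the type holder out of the date coder and trap it

TASK

The date on the labels has to be changed: release the type holder from the date coder. Keep one finger waiting in front of the holder, press the black latch paddle beside it fully down with the other fingertip, and let the holder spring out against the waiting finger, about one to three centimetres, so that it does not shoot off along the slide. Do not grip or lift the holder and leave the other things on the table alone; finish while still holding the holder back with that finger.

Things in the scene. Friction and masses are not known exactly. Their poses are not given: they have to be found in the camera images.
- coder: Date coder, fixed to the table: grey base plate 295 x 136 mm, on it a steel slide 64 mm wide (flat top 30 mm above the table), a heater bridge with a cylinder over its rear (x = 38 to 106 mm, up to 138 mm above the table), foil spools at the back. Origin under the plate on the slide's centre line; the holder springs out towards local -x, the paddle is on the +y side, z up.
- holder: Type holder: loose steel block 70 (local x) x 40 (y) x 24 mm high, 0.36 kg, rows of small brass type on top. It lies on the slide, underside 30 mm and top 54 mm above the table, rear half under the bridge. Origin at the centre of its underside; -x is its front end. A spring pusher behind it presses it forward with about 7 N, falling to 3 N after 45 mm, where the pusher stops.
- holder_front (a point): Centre of the holder's flat front face, 12 mm above the slide surface. Latched, it lies at x = -4 mm, y = 0 in the coder's frame; this x falls as the holder springs out.
- paddle_top (a point): Centre of the top of the latch paddle, a ribbed black plate 28 mm (coder x) x 24 mm (y), top 46 mm above the table when up, 38 mm when down; at x = -34, y = +53 mm in the coder's frame. A finger straight across from it (along coder y), on the slide's centre line, stands 30 mm in front of the holder. Nothing fixed beside it is higher than 30 mm.
- latch (a joint): Travel of the latch paddle: 0 up, 0.008 m fully down. The holder is let go at about 0.006 m and jumps out at once, within about a tenth of a second. Pressing takes about 3 to 8 N; the paddle springs back up when let go.
- jar: A glass jar, 60 mm across, 75 mm high, standing near the coder; not part of the job. Origin at the centre of its underside.
- core: A cardboard label core (tube), 82 mm across, 60 mm high, standing near the coder; not part of the job. Origin at the centre of its underside.
- typecase: A small wooden type tray, 110 x 75 x 22 mm, lying near the coder; not part of the job. Origin at the centre of its underside.
- driver: A screwdriver about 160 mm long lying near the coder; not part of the job.
- slide_mouth (a point): Fixed point on the slide's surface, centre line, under the latched holder's front edge (x = -4 mm in the coder's frame). From here the slide runs on flat to x = -110 mm; guide strips along its edges are 4 mm high and 43 mm apart. Right in front of the holder a latch bar stands 6 mm up across the slide; pressing the paddle sinks it below the surface.
Things that resemble listed ones, but are neither listed nor needed, are in the scene too. Leave any blue look-alike of the holder alone.

How it is judged (in metres and radians):
On the way:
1. one finger has the paddle down while the holder, sprung out, is stopped by the other finger (value of joint latch above 0.005 m and contact force between the fingers and latch above 0.5 N and contact force between the fingers and holder above 0.5 N and x of holder_front in the frame of coder below -0.01 m), for 0.1 s.
At the end, for the whole second after the job is handed in: The type holder has sprung 6 to 40 mm out of its latched place, lies flat on the slide, at rest, and a finger still holds it back (more than 0.5 N) (contact force between the fingers and holder above 0.5 N and x of holder_front in the frame of coder between -0.044 and -0.01 m and z of holder in the frame of coder between 0.027 and 0.034 m and angle between holder's own z axis and vertical below 0.1 rad and linear speed of holder below 0.01 m/s); the arm keeps its last pose, push and grip.
It fails at once if the holder gets away along the slide (more than 50 mm out) (x of holder_front in the frame of coder below -0.054 m).
It fails at once if the holder is lifted or tipped (z of holder in the frame of coder above 0.037 m or angle between holder's own z axis and vertical above 0.2 rad).
It fails at once if a thing beside the coder is moved (distance of any of jar, core, typecase from where it was at the start of the episode above 0.015 m or distance of driver from where it was at the start of the episode above 0.02 m).
It also fails if it takes over 32 s, if anything falls off the work surface, if the arm or the gripper's body presses on something with over 40 N, if the wrist force passes 120 N, or if a joint passes its speed limit or range.

ROBOT

A 6-joint arm with a two-finger parallel gripper is mounted at the origin on the work surface. World frame = base frame: x ahead of the robot, y to its left, z up, the work surface at z = 0. Lengths are in mm, angles in rad, forces in N, time in s.
With the tool pointing down it reaches from about 250 to 775 mm from the base axis. Payload 4 kg.
Tool frame: the origin (TCP) lies at the very end of the fingers, on their centre line; the grasp point (between the pads) lies 19 mm behind it; z points along the fingers, y is the direction in which the jaws open and shut (so a half turn about z gives the same grasp; the last joint's range is limited). The gripper opens to 85 mm and grips with 20 to 120 N. Pads are 22 mm wide; open, the fingers measure 114 mm over their backs; the gripper's body (76 mm by 85 mm) begins 54 mm behind the grasp point. The pads swing forward as they close: fully open they stand 13 mm farther back than shut.
Start: joints at [-1.264, 0.087, 1.371, -0, 1.684, -0.103], TCP at [219.133, -504.478, 231.341] pointing down, gripper open.
Joint ranges: [-3.1, 3.1], [-0.76, 2.03], [0.27, 2.55], [-1.08, 4.22], [0.17, 2.65], [-2.57, 2.57]. Speed limits (rad/s): [2.79, 2.79, 3.14, 3.14, 3.14, 3.14].

INTERFACE

Orientations are given as a unit quaternion [w, x, y, z].
In Python, from rig import bot gives the robot as it stands.
- The arm moves only by the tool move_arm, never from a script. Its argument "series" is a list of rows, each a list of 6 numbers: the shift along the tool's x, y, z in cm, then the turn, a rotation vector about the tool's x, y, z in degrees. A call has 1 to 20 rows; each row shifts and turns the pose as measured when the row begins, along the tool's axes as they then stand; what a row does not reach is not made up. A row lasts 1/8 s, in which the tool goes at most 62.5 mm and 10.7 degrees, less where a joint would pass 70% of its speed; a pose out of reach is approached as far as the arm can. A call is refused whole if a number of a shift passes 6.25 or a number of a turn 10.7, either way. A call with a gripper value outside its range is refused whole. "jaw" is the opening, from 0 (shut) to 1 (fully open), set as the call begins (left out, the last holds). The fingers move at their own pace and stop on an object; the grip force is fixed at half the most. Time passes only in rows, so rows that do not move let the fingers close. It gives the time, the measured TCP pose, the force and the opening at its end, in the units of the state.
- bot.state(): the state, without advancing time (a new reading comes with each control period).
- bot.camera(name): name is "side" or "top"; returns the picture (420x560x3 uint8, blue, green, red); there is no depth.
- bot.calibration(name): a dict with "vertical_fov" (degrees; the focal length in pixels is half the picture's height over the tangent of half this angle, whatever the lens; pixels are square), "cx", "cy" (the principal point, pixels), "distortion" ([k1, k2, p1, p2, k3] as OpenCV has them; the pictures are not rectified), "xyz" and "attitude" of the camera in the world. Camera axes: x right, y up, looking along -z (the intrinsics and any distortion apply to the point x, -y, -z); pixel columns grow to the right and rows downward; lengths in mm; the calibration is good to about 2 mm. A picture is of the moment at which its call begins. calibration takes no time and is no camera call.
- bot.sign_off(): hands the job in, once; it reports no verdict.
The state is a dict: "clock": time; "qpos": joint angles; "joint_velocities": joint speeds; "tau": joint torques, N m; "tcp_pos": TCP position; "ee_rot": TCP orientation; "contact_force": force on the tool from outside, world axes, zero at the start; "ft_torque": the same for the moment, N m; "gripper_width": finger opening in mm.
Only numpy, scipy, OpenCV 4.12 (cv2) and the standard library are available. Lean on these libraries where they do the work, as an engineer would, in place of code of your own. Each camera call takes 0.05 s, during which the arm holds its last target. There are 200 camera calls.

## Working session

There is one attempt and no reset: what is moved stays moved. The work goes in short steps, Python scripts to look and compute and a tool call to move; the robot and the scene stay as the last step left them, time stands still between calls to the robot, and variables do not carry over. Pictures are saved under pics/ and viewed, about 8 in all and at most 12, crops included, and the job is handed in when it is done.

Besides the shell and the picture viewer there is one more tool, called as a command line: name --pt "numbers of a row" for each row, then --argument value for the rest. move_arm: Moves the arm, as the interface text tells. Its arguments: {"type":"object","properties":{"series":{"type":"array"},"jaw":{"type":"number"}},"required":["series"]}

```bash
mkdir -p pics; python3 - <<'E'
from rig import bot
import cv2
for n in("top","side"):
    cv2.imwrite(f"pics/{n}0.png",bot.camera(n)); print(n,bot.calibration(n))
print(bot.state())
E
```

```text
top {'vertical_fov': 48.44764842166007, 'cx': 276.99151594639187, 'cy': 212.22033455436963, 'distortion': array([-0.07063312,  0.        ,  0.        ,  0.        ,  0.        ]), 'xyz': array([510.90775245, -85.57889086, 974.01836405]), 'attitude': array([-0.7050612 , -0.03897327,  0.0299519 ,  0.70744093])}
side {'vertical_fov': 57.523138464441224, 'cx': 276.13403350179783, 'cy': 217.63485397514168, 'distortion': array([0.03201415, 0.        , 0.        , 0.        , 0.        ]), 'xyz': array([ 294.02205947, -628.80595184,  432.74977251]), 'attitude': array([ 0.85209395,  0.46699519, -0.11523182, -0.20633231])}
{'clock': 0.1, 'qpos': array([-1.26408570e+00,  8.79271814e-02,  1.37215458e+00,  5.44449023e-06,
        1.68359668e+00, -1.03096377e-01]), 'joint_velocities': array([ 4.89821904e-05, -1.94842560e-03, -4.58093696e-03,  8.37498519e-04,
       -1.84177350e-03,  1.15873277e-03]), 'tau': array([ 2.76266524e-03, -3.53015220e+01, -3.14219463e+01, -1.45969889e-04,
        7.98065274e-03, -5.73905083e-06]), 'tcp_pos': array([ 218.99730956, -504.01805888,  230.20488198]), 'ee_rot': array([-1.03776548e-03,  9.79080029e-01,  2.03472869e-01, -1.03299114e-04]), 'contact_force': array([-0.22358251, -0.64967407, -0.04666959]), 'ft_torque': array([-0.0198096 ,  0.03310783, -0.03514687]), 'gripper_width': 85.45336803126187}
```

View pics/top0.png

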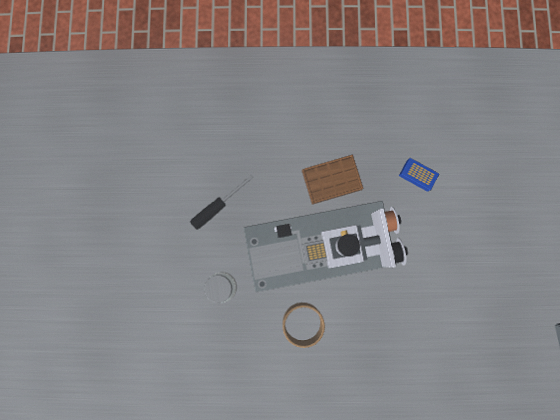

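View pics/side0.png

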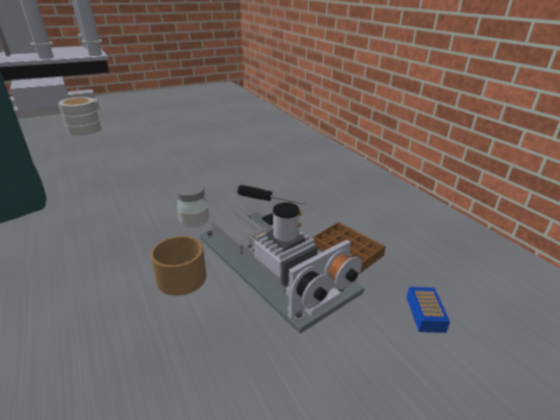

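Top view: the coder is at about (315,245), with the holder (brass type on steel) at (316,252) and the paddle at (283,230). The blue block at (420,175) is the look-alike, to be left alone. I'll confirm with an enlarged crop.

```bash
cat > h.py <<'E'
import numpy as np, cv2
from scipy.spatial.transform import Rotation as R
from rig import bot
def cam(n):
    c=bot.calibration(n); f=210/np.tan(np.radians(c["vertical_fov"]/2))
    K=np.array([[f,0,c["cx"]],[0,f,c["cy"]],[0,0,1.]])
    q=c["attitude"]; M=R.from_quat([*q[1:],q[0]]).as_matrix()@np.diag([1,-1,-1])
    return K,np.array(c["distortion"]),M,np.array(c["xyz"])
def proj(n,P):
    K,d,M,t=cam(n); return cv2.projectPoints(np.array(P,float).reshape(-1,1,3),cv2.Rodrigues(M.T)[0],-M.T@t,K,d)[0].reshape(-1,2)
def back(n,uv,z):
    K,d,M,t=cam(n); p=cv2.undistortPoints(np.array(uv,float).reshape(-1,1,2),K,d).reshape(-1,2)
    r=np.c_[p,np.ones(len(p))]@M.T; return t+r*((np.atleast_1d(z)-t[2])/r[:,2])[:,None]
E
python3 - <<'E'
import cv2
i=cv2.imread("pics/top0.png")[195:300,235:415]
cv2.imwrite("pics/c1.png",cv2.resize(i,None,fx=4.4,fy=4.4,interpolation=cv2.INTER_CUBIC))
E
```

```text
(no output)
```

View pics/c1.png

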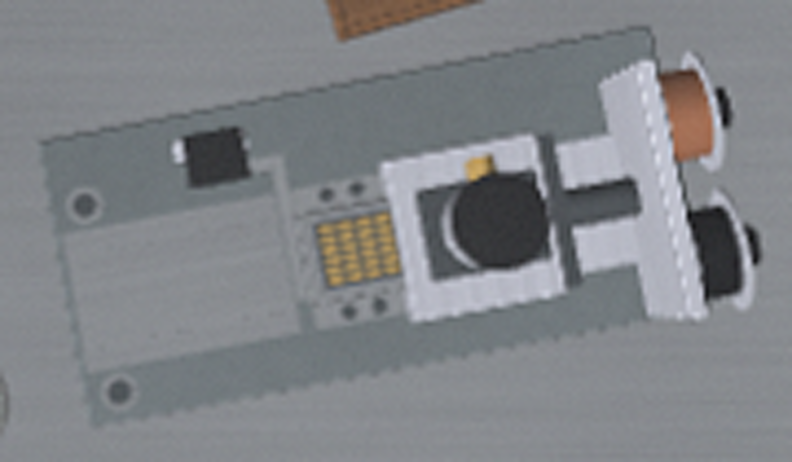

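The crop confirms it: paddle top centred at crop (217,157), slide end edge from (62,235) to (80,372), and the plain steel holder with brass type in front of the bridge at (350,250). Next I'll fit the coder pose.

```bash
cat >> h.py <<'E'
def crop(u): return (np.array(u,float)+.5)/4.4-.5+[235,195]
E
cat > fit.py <<'E'
from h import *
from scipy.optimize import least_squares
L=np.array([[-48,65,46],[-20,65,46],[-20,41,46],[-48,41,46],[-110,32,30],[-110,-32,30]],float)
uv=crop([[184,137],[243,127],[249,176],[191,187],[62,235],[80,372]])
pl=crop([[42,142],[650,28],[95,425]])
W=back("top",uv,L[:,2]); P=back("top",pl,8)
print(W.round(1),P.round(1),np.linalg.norm(P[1]-P[0]),np.linalg.norm(P[2]-P[0]))
e=P[1]-P[0]; print("yaw plate",np.degrees(np.arctan2(e[1],e[0])))
def T(p,l): 
    c,s=np.cos(p[2]),np.sin(p[2]); l=np.atleast_2d(l)
    return np.c_[p[0]+c*l[:,0]-s*l[:,1],p[1]+s*l[:,0]+c*l[:,1],l[:,2]]
def res(p): return np.r_[(T(p,L)-W)[:,:2].ravel(), 100*(p[2]-np.arctan2(e[1],e[0]))]
r=least_squares(res,[500,-100,np.arctan2(e[1],e[0])]); p=r.x
print(p,np.degrees(p[2]),r.fun.round(1))
for l in ([-34,53,46],[-34,0,45],[-4,0,42]): w=T(p,l); print(l,w.round(1),proj("side",w).round(1))
M=R.from_quat([*(bot.state()["ee_rot"][1:]),bot.state()["ee_rot"][0]]); print(M.as_matrix().round(3))
E
python3 fit.py
```

```text
[[ 574.6  -72.7   46. ]
 [ 579.1  -99.4   46. ]
 [ 556.9 -102.    46. ]
 [ 552.   -75.8   46. ]
 [ 530.8  -16.3   30. ]
 [ 468.4  -24.7   30. ]] [[ 575.1   -5.1    8. ]
 [ 628.1 -293.2    8. ]
 [ 442.8  -30.3    8. ]] 292.94556623253084 134.6805867219356
yaw plate -79.57509979423496
[ 518.88944399 -129.60235308   -1.40006245] -80.21766930601949 [ 0.2  1.4  0.5  0.5 -1.  -0.9 -0.8  0.4  0.9  0.5  0.3 -2.  -1.1]
[-34, 53, 46] [[565.3 -87.1  46. ]] [[271.2 218. ]]
[-34, 0, 45] [[513.1 -96.1  45. ]] [[247.7 227.9]]
[-4, 0, 42] [[ 518.2 -125.7   42. ]] [[257.2 237. ]]
[[ 0.917  0.398 -0.001]
 [ 0.398 -0.917  0.002]
 [ 0.    -0.002 -1.   ]]
```

move_arm --pt "4.6 -2.5 0 0 0 0" --pt "4.6 -2.5 0 0 0 0" --pt "4.6 -2.5 0 0 0 0" --pt "4.6 -2.5 0 0 0 0" --pt "4.6 -2.5 0 0 0 0" --pt "4.6 -2.5 0 0 0 0" --pt "4.6 -2.5 0 0 0 0" --pt "4.6 -2.5 0 0 0 0" --pt "4.6 -2.5 0 0 0 0" --pt "4.6 -2.5 0 0 0 0" --pt "0 0 0 0 0 -9.5" --pt "0 0 0 0 0 -9.5" --pt "0 0 0 0 0 -9.5" --pt "0 0 0 0 0 -9.5" --pt "0 0 0 0 0 -9.5" --pt "0 0 0 0 0 -9.5" --pt "0 0 0 0 0 -9.5" --pt "0 0 0 0 0 -9.5" --jaw 0.45

```text
clock: 2.35
tcp_pos: [547.9, -75.5, 217.7]
ee_rot: [-0.011, 0.629, 0.777, -0.001]
contact_force: [1.1, -0.3, 0.2]
gripper_width: 38.4
```

```bash
cat > rel.py <<'E'
import sys
from h import *
def rel(cp,tx=-32,ty=26.5):
    c,s=np.cos(cp[2]),np.sin(cp[2]); t=np.array([cp[0]+c*tx-s*ty,cp[1]+s*tx+c*ty,38])
    st=bot.state(); q=st["ee_rot"]; M=R.from_quat([*q[1:],q[0]]).as_matrix()
    d=t-st["tcp_pos"]; y=np.array([-s,c,0]); x=np.cross(y,[0,0,-1]); G=np.c_[x,y,[0,0,-1]]
    rv=np.degrees(R.from_matrix(M.T@G).as_rotvec())
    C=np.array([[c,s,0],[-s,c,0],[0,0,1]]); 
    print("t",st["clock"],"tcp",st["tcp_pos"].round(1),"in coder",(C@(st["tcp_pos"]-[cp[0],cp[1],0])).round(1),"w",round(st["gripper_width"],1),"F coder",(C@st["contact_force"]).round(2))
    print("to go tool mm",(M.T@d).round(1),"turn deg",rv.round(2))
CP=[518.9,-129.6,-1.400]
if __name__=="__main__": rel(CP)
E
python3 rel.py
```

```text
t 2.35 tcp [547.9 -75.5 217.7] in coder [-48.4  37.8 217.7] w 38.4 F coder [0.48 1.02 0.17]
to go tool mm [-18.7  -9.  179.6] turn deg [-0.95 -0.87  2.2 ]
```

move_arm --pt "-0.9 -0.5 3.5 -1 -0.9 2.2" --pt "-0.9 -0.5 3.5 0 0 0" --pt "0 0 3.5 0 0 0" --pt "0 0 3.0 0 0 0" --pt "0 0 0 0 0 0"

```text
clock: 2.98
tcp_pos: [539.4, -94.8, 77.0]
ee_rot: [-0.001, 0.644, 0.765, -0.0]
contact_force: [0.7, 0.4, 0.5]
gripper_width: 38.4
```

```bash
python3 - <<'E'
from rel import *
rel(CP)
t=bot.camera("top")[185:305,215:375]; s=bot.camera("side")[140:290,190:390]
cv2.imwrite("pics/c2.png",cv2.resize(t,None,fx=4.4,fy=4.4,interpolation=cv2.INTER_CUBIC))
cv2.imwrite("pics/c3.png",cv2.resize(s,None,fx=4,fy=4,interpolation=cv2.INTER_CUBIC))
E
```

```text
t 2.975 tcp [539.4 -94.8  77. ] in coder [-30.8  26.1  77. ] w 38.4 F coder [-0.25  0.76  0.54]
to go tool mm [ 1.2  0.4 39. ] turn deg [-0.09 -0.03  0.01]
```

View pics/c2.png

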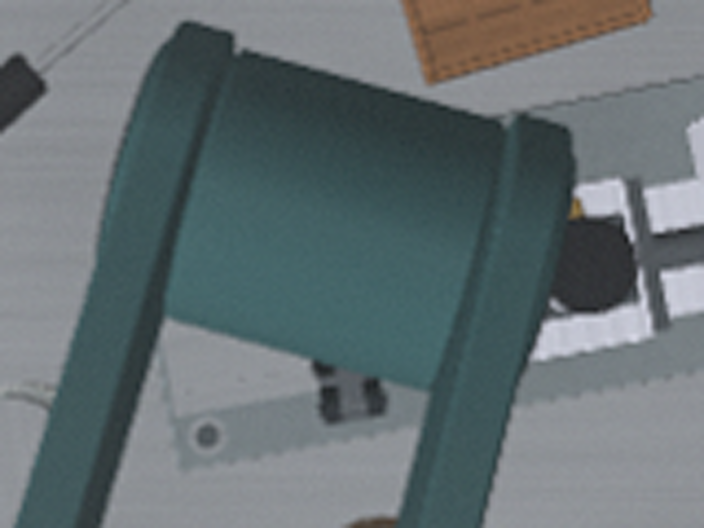

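View pics/c3.png

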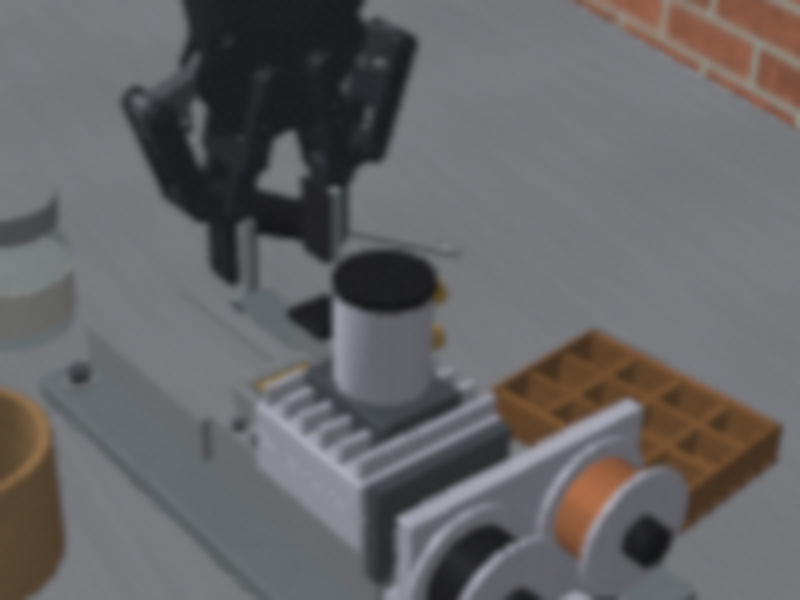

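```bash
python3 - <<'E'
from rel import *
cp=CP;c,s=np.cos(cp[2]),np.sin(cp[2])
for n,l in dict(Lin=[-30.8,6.9,77],Lout=[-30.8,-7.6,77],Rin=[-30.8,45.3,77],Rout=[-30.8,59.8,77],Lin_px=[-19.8,6.9,77],Rin_px=[-19.8,45.3,77],Rin_mx=[-41.8,45.3,77],pad=[-34,53,46]).items():
    w=[cp[0]+c*l[0]-s*l[1],cp[1]+s*l[0]+c*l[1],l[2]]
    print(n,((proj("side",w)[0]-[190,140])*4).round(0))
E
```

```text
Lin [245. 290.]
Lout [218. 300.]
Rin [315. 263.]
Rout [341. 253.]
Lin_px [259. 300.]
Rin_px [330. 273.]
Rin_mx [301. 253.]
pad [325. 312.]
```

Side crop: the paddle-side fingertip is at (320,255), over the black paddle at (315,315). The other tip is at (235,285), over the slide centre in front of the holder, within about 2 mm of prediction. I'll descend, then press in small steps.

move_arm --pt "0.1 0 1.5 0 0 0" --pt "0 0 1.0 0 0 0" --pt "0 0 0.4 0 0 0" --pt "0 0 0 0 0 0"

```text
clock: 3.58
tcp_pos: [544.6, -95.0, 53.8]
ee_rot: [0.006, 0.644, 0.765, 0.003]
contact_force: [-0.0, -0.1, -0.0]
gripper_width: 38.4
```

```bash
python3 rel.py
```

```text
t 3.575 tcp [544.6 -95.   53.8] in coder [-29.7  31.3  53.8] w 38.4 F coder [ 0.09 -0.02 -0.03]
to go tool mm [ 2.4 -4.9 15.8] turn deg [0.67 0.33 0.04]
```

The tool drifted 5 mm sideways on the way down, so I'll correct that while still above contact.

move_arm --pt "0.25 -0.5 0 0.7 0.3 0" --pt "0 0 0 0 0 0" --pt "0 0 0 0 0 0"

```text
clock: 3.95
tcp_pos: [539.4, -93.5, 54.6]
ee_rot: [0.0, 0.644, 0.765, -0.0]
contact_force: [1.0, -0.4, -0.3]
gripper_width: 38.5
```

```bash
python3 rel.py
```

```text
t 3.95 tcp [539.4 -93.5  54.6] in coder [-32.1  26.4  54.6] w 38.5 F coder [ 0.6   0.92 -0.27]
to go tool mm [-0.1  0.1 16.6] turn deg [-0.    0.05  0.03]
```

move_arm --pt "0 0 0.5 0 0 0" --pt "0 0 0.4 0 0 0" --pt "0 0 0 0 0 0"

```text
clock: 4.32
tcp_pos: [539.4, -93.5, 45.0]
ee_rot: [0.0, 0.644, 0.765, -0.0]
contact_force: [0.0, 0.2, -0.4]
gripper_width: 38.8
```

```bash
python3 rel.py
```

```text
t 4.325 tcp [539.4 -93.5  45. ] in coder [-32.1  26.4  45. ] w 38.8 F coder [-0.24  0.06 -0.36]
to go tool mm [-0.1  0.1  7. ] turn deg [0.   0.05 0.03]
```

move_arm --pt "0 0 0.3 0 0 0" --pt "0 0 0 0 0 0"

```text
clock: 4.58
tcp_pos: [539.7, -93.6, 42.3]
ee_rot: [0.001, 0.644, 0.765, -0.0]
contact_force: [-0.5, 0.4, -1.1]
gripper_width: 38.7
```

```bash
python3 rel.py
```

```text
t 4.575 tcp [539.7 -93.6  42.3] in coder [-32.   26.7  42.3] w 38.7 F coder [-0.46 -0.45 -1.14]
to go tool mm [ 0.  -0.2  4.3] turn deg [0.04 0.07 0.03]
```

move_arm --pt "0 0 0.3 0 0 0" --pt "0 0 0 0 0 0"

```text
clock: 4.82
tcp_pos: [540.0, -93.6, 39.5]
ee_rot: [0.001, 0.644, 0.765, 0.0]
contact_force: [-0.9, -0.3, -0.4]
gripper_width: 38.3
```

```bash
python3 rel.py
```

```text
t 4.825 tcp [540.  -93.6  39.5] in coder [-31.9  26.9  39.5] w 38.3 F coder [ 0.16 -0.9  -0.45]
to go tool mm [ 0.1 -0.4  1.5] turn deg [0.08 0.09 0.03]
```

move_arm --pt "0 0 0.2 0 0 0" --pt "0 0 0 0 0 0"

```text
clock: 5.08
tcp_pos: [539.7, -91.7, 37.4]
ee_rot: [-0.001, 0.644, 0.765, 0.001]
contact_force: [-0.6, 3.7, 0.7]
gripper_width: 38.7
```

```bash
python3 - <<'E'
from rel import *
rel(CP)
s=bot.camera("side")[170:270,200:340]
cv2.imwrite("pics/c4.png",cv2.resize(s,None,fx=5.5,fy=5.5,interpolation=cv2.INTER_CUBIC))
E
```

```text
t 5.075 tcp [539.7 -91.7  37.4] in coder [-33.8  27.   37.4] w 38.7 F coder [-3.77  0.01  0.7 ]
to go tool mm [-1.8 -0.5 -0.6] turn deg [ 0.08 -0.15  0.01]
```

View pics/c4.png

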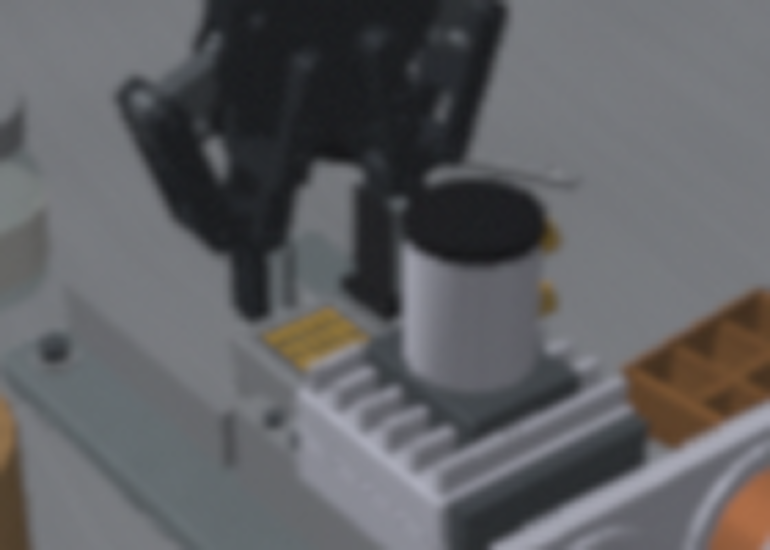

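The brass type at crop (315,335) now stands out farther and the force along coder -x is 3.8 N. The holder has been released and rests against the finger. I'll press the paddle a bit further and read the forces.

move_arm --pt "0 0 0.2 0 0 0" --pt "0 0 0 0 0 0" --pt "0 0 0 0 0 0"

```text
clock: 5.5
tcp_pos: [539.8, -91.3, 36.6]
ee_rot: [-0.0, 0.644, 0.765, 0.002]
contact_force: [-0.8, 2.7, 1.6]
gripper_width: 38.2
```

```bash
python3 rel.py
```

```text
t 5.5 tcp [539.8 -91.3  36.6] in coder [-34.2  27.1  36.6] w 38.2 F coder [-2.82 -0.31  1.63]
to go tool mm [-2.2 -0.6 -1.4] turn deg [ 0.11 -0.14  0.03]
```

move_arm --pt "-0.1 0 0.3 0 0 0" --pt "0 0 0.1 0 0 0" --pt "0 0 0.1 0 0 0" --pt "0 0 0.1 0 0 0"

```text
clock: 6.0
tcp_pos: [540.1, -91.3, 36.4]
ee_rot: [-0.001, 0.644, 0.765, 0.002]
contact_force: [-3.2, 3.6, 7.3]
gripper_width: 38.6
```

```bash
python3 rel.py
```

```text
t 6.0 tcp [540.1 -91.3  36.4] in coder [-34.2  27.4  36.4] w 38.6 F coder [-4.12 -2.53  7.25]
to go tool mm [-2.2 -0.9 -1.6] turn deg [ 0.16 -0.23  0.05]
```

move_arm --pt "0 0 0.4 0 0 0" --pt "0 0 0.3 0 0 0" --pt "0 0 0.3 0 0 0" --pt "0 0 0.3 0 0 0"

```text
clock: 6.5
tcp_pos: [540.4, -91.3, 36.0]
ee_rot: [0.0, 0.644, 0.765, 0.003]
contact_force: [-9.2, 4.2, 16.3]
gripper_width: 38.2
```

```bash
python3 - <<'E'
from rel import *
rel(CP)
a=bot.camera("side")[190:260,220:310]; b=bot.camera("top")[200:290,235:375]
rel(CP)
a=cv2.resize(a,(771,600),interpolation=cv2.INTER_CUBIC)
cv2.imwrite("pics/c5.png",a)
E
```

```text
t 6.5 tcp [540.4 -91.3  36. ] in coder [-34.1  27.7  36. ] w 38.2 F coder [-5.76 -8.38 16.28]
to go tool mm [-2.1 -1.2 -2.1] turn deg [ 0.25 -0.17  0.09]
t 6.6 tcp [540.4 -91.3  35.9] in coder [-34.1  27.7  35.9] w 38.7 F coder [-6.15 -7.19 16.05]
to go tool mm [-2.1 -1.2 -2.1] turn deg [ 0.25 -0.17  0.08]
```

View pics/c5.png

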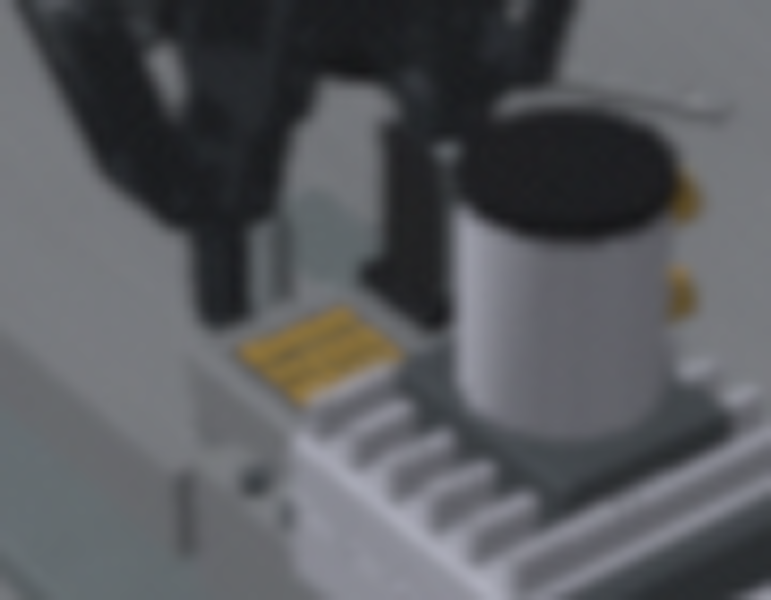

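Side crop: the right fingertip sits on the black paddle at (400,295). The left finger at (220,320) stands against the holder's front, and the holder lies flat with its type at (320,350). I'll check the holder position numerically and its stability, then hand in.

```bash
python3 - <<'E'
from rel import *
cp=CP;c,s=np.cos(cp[2]),np.sin(cp[2])
for f in(-4,-15,-23,-35):
    for l in([f,-20,54],):
        w=[cp[0]+c*l[0]-s*l[1],cp[1]+s*l[0]+c*l[1],l[2]]; print(f,((proj("side",w)[0]-[220,190])*8.57).round(0))
for i in range(10): bot.camera("side")
rel(CP)
E
```

```text
-4 [235. 388.]
-15 [205. 363.]
-23 [184. 345.]
-35 [152. 319.]
t 7.1 tcp [540.4 -91.3  36. ] in coder [-34.1  27.7  36. ] w 38.3 F coder [-6.32 -7.09 17.62]
to go tool mm [-2.1 -1.2 -2.1] turn deg [ 0.25 -0.17  0.08]
```

```bash
python3 -c "
from rig import bot
print(bot.sign_off())"
```

```text
the job is handed in; nothing more can be done
None
```

I released the type holder and handed the job in at 7.1 s of the 32 s allowed. One finger still blocks the holder on the slide's centre line, and the other still presses the paddle down. The hand-in gave no verdict.

- **Holder position:** the finger puts the holder's front at about x = -23 mm in the coder's frame, roughly 19 mm out. The last side picture agrees: the visible front corner gives about -21 to -23 mm.
- **Holding force:** the holder pushes on the finger with about 6 N. The tool did not move during the last half second before hand-in. The holder looked flat on the slide.
- **Paddle:** the tool stopped going down at about 36 mm, with about 17 N upward force, so I take the paddle as fully down. I could not read the latch travel directly.

**What disagreed:**
- On the way down the tool drifted about 5 mm sideways. I corrected it before contact.
- While the paddle was first going down, the force reading showed almost nothing instead of the expected 3 to 8 N. I noticed the release from the sideways force and the picture instead.
- The holder's jump pushed the waiting finger back about 2 mm.
- A sideways force of about 7 N remains on the tool.

I did not touch the blue look-alike and saw no contact with the other things on the table. I took no final picture of all of them to confirm that.

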